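Change-out of a spent drying cartridge at the gas manifold

ROBOT

A 6-joint arm with a two-finger parallel gripper is mounted at the origin on the work surface. World frame = base frame: x ahead of the robot, y to its left, z up, the work surface at z = 0. Lengths are in m, angles in rad, forces in N, time in s.
With the tool pointing down it reaches from about 0.325 to 0.9 m from the base axis. Payload 6.1 kg.
Tool frame: the origin (TCP) lies on the mounting face of the last link; the fingertips stand 182 mm ahead of it and the grasp point (between the pads) lies 164 mm ahead of it; z points along the fingers, y is the line along which they close (so a half turn about z gives the same grasp; the last joint's range is limited). The gripper opens to 87 mm and grips with 3 to 60 N. Pads are 19 mm wide; open, the fingers measure 117 mm over their backs; the gripper's body (75 mm by 190 mm) begins 51 mm behind the grasp point.
Start: joints at [1.223, 0.22, 1.526, -0, 1.395, -0.126], TCP at [0.137, 0.61, 0.405] pointing down, gripper open.
Joint ranges: [-2.98, 2.98], [-0.91, 2.08], [0.09, 2.57], [-1.24, 4.39], [0.2, 2.65], [-2.68, 2.68]. Speed limits (rad/s): [2.57, 2.57, 3.01, 3.14, 3.14, 3.14].

INTERFACE

Orientations are given as [roll, pitch, yaw] about the fixed x, y, z axes, in that order (R = Rz(yaw) Ry(pitch) Rx(roll)).
In Python, from workcell import ctrl gives the robot as it stands.
- The arm moves only by the shell command python3 -m jog 'ROWS' [FORCE]. ROWS is a JSON object of lists of equal length, an entry for each row: "translation": the shift along the tool's x, y, z in m, a list of three; "rotation": the turn, a rotation vector about the tool's x, y, z in rad, a list of three; "grip": the closure, from 0 (fully open) to 1 (shut). In form: {"translation": [[tx, ty, tz], ...], "rotation": [[rx, ry, rz], ...], "grip": [grip, ...]}. A call has 1 to 12 rows; each row is the pose to reach, as a shift and turn from the pose commanded when the call began, along the tool's axes at that moment; what a row does not reach only later rows make up. A row lasts 1/8 s, in which the tool goes at most 62.5 mm and 10.7 degrees, less where a joint would pass 70% of its speed; a pose out of reach is approached as far as the arm can. A call with a gripper value outside its range is refused whole. The fingers move at their own pace and stop on an object; FORCE is the grip in N (left out, the last holds). Time passes only in rows, so rows that repeat a pose let the fingers close. It gives the time, the measured TCP pose, the force, the opening and the grip force at its end, in the units of the state.
- ctrl.sense(): the state, without advancing time (a new reading comes with each control period).
- ctrl.camera(name): name is "scene" or "top" or "wrist"; returns a dict with "image" (420x560x3 uint8, red, green, blue), "depth" (420x560 float32, m along the optical axis (not along the pixel's ray), 0 where there is no reading), "camera_matrix" (3x3 intrinsics, pixels), "world_from_camera" (4x4, takes a point from camera to world coordinates). Camera axes: x right, y down, z forward; pixel columns grow to the right and rows downward; lengths in m; the calibration is good to about 2 mm. A picture is of the moment at which its call begins.
- ctrl.hand_in(): hands the job in; it is judged then, once.
The state is a dict: "t": time; "q": joint angles; "dq": joint speeds; "joint_torque": joint torques, N m; "tcp_pos": TCP position; "tool_rot": TCP orientation; "ft_force": force on the tool from outside, world axes, zero at the start; "torque": the same for the moment, N m; "finger_gap": opening from 0.0 (shut) to 1.0 (fully open); "gripper_force": force on a finger pad.
Only numpy, scipy, OpenCV 4.12 (cv2) and the standard library are available. Lean on these libraries where they do the work, as an engineer would, in place of code of your own. Each camera call takes 0.05 s, during which the arm holds its last target. There are 200 camera calls.

TASK

One of the two drying cartridges plugged into the bench gas manifold is spent: its beads are pink (the blue one is still good). Pull back the sprung sleeve of its coupling until the cartridge springs loose, draw the cartridge straight out so that the sleeve snaps fully forward again, and lay it gently, without dropping it, flat on the floor of the blue-rimmed box beside the spent cartridge that is already there. Leave the blue cartridge locked in its coupling and the bottles standing where they are.

Things in the scene. Friction and masses are not known exactly. Their poses are not given: they have to be found in the camera images.
- spent_c (a point): Spent cartridge (PINK beads), locked in coupling a or b: the point on its axis mid-tube (grip here), 60 mm out from the mouth. x: along its axis, outward, nipple at -x. 180 mm long, 0.2 to 0.3 kg; tube 48 mm diameter, x -40 to 40; hexagon caps 52 across flats to -58 and +56; barb to +76; nipple 21 diameter to -104. Once loosened: pull 5 to 15 N along x, 12 mm more for the sleeve to snap, 36 mm more to leave.
- fresh_c (a point): The good cartridge (BLUE beads), locked in the other coupling, of the same shape: the point on its axis at the middle of its tube. The two coupling axes are parallel, 116 mm apart. To be left alone.
- old_c (a point): A spent cartridge (pink) of the same shape that already lies in the box, along the box's x, near the box's +y wall: the point on its axis at the middle of its tube.
- sleeve_a_c (a point): Centre, on its axis, of coupling a's knurled steel sleeve (left of the pair, on the manifold's +y side): 42 mm diameter, 36 mm long, its centre 58 mm out from the block's face. Frame: x outward along the coupling's axis, 25 degrees above level; y level; z square to the axis, upward. It is drawn back along -x, towards the block; 40 mm of axis is free behind it.
- sleeve_b_c (a point): Centre, on its axis, of coupling b's knurled steel sleeve (right of the pair, on the manifold's -y side): 42 mm diameter, 36 mm long, its centre 58 mm out from the block's face. Frame: x outward along the coupling's axis, 25 degrees above level; y level; z square to the axis, upward. It is drawn back along -x, towards the block; 40 mm of axis is free behind it.
- sleeve_a (a joint): How far coupling a's sleeve is drawn back, m: 0 fully forward (locked), 0.011 fully back. Spring: 8 N at 0, 16 N fully back. The lock lets go at about 0.008, and a valve spring at once pushes the cartridge out 10 mm. While the loosened nipple is still inside, a released sleeve rests at about 0.0075; it snaps to 0 when the nipple has passed.
- sleeve_b (a joint): How far coupling b's sleeve is drawn back, m: 0 fully forward (locked), 0.011 fully back. Spring: 8 N at 0, 16 N fully back. The lock lets go at about 0.008, and a valve spring at once pushes the cartridge out 10 mm. While the loosened nipple is still inside, a released sleeve rests at about 0.0075; it snaps to 0 when the nipple has passed.
- mouth_a (a point): Mouth of coupling a: centre of the outer end of its fixed steel barrel (31 mm diameter), on the axis, 78 mm from the block's face, 20 mm out from the centre of the forward sleeve. Frame as the sleeve's: x outward along the axis.
- mouth_b (a point): Mouth of coupling b: centre of the outer end of its fixed steel barrel (31 mm diameter), on the axis, 78 mm from the block's face, 20 mm out from the centre of the forward sleeve. Frame as the sleeve's: x outward along the axis.
- manifold: Gas manifold fixed to the bench: steel foot, aluminium block 190 x 46 x 46 mm turned up 25 degrees, two couplings on its face, a small gauge between them. Origin on the bench under a point 100 mm out along the coupling axes, half-way between them; x: the level direction the couplings point in. Block at x = -0.15 to -0.08, its top edge 0.18 m high. Coupling axes 0.155 m high at the block's face.
- box: Open box for spent cartridges, whitish plastic with blue rim, fixed, on either side of the manifold: outside 274 x 224 x 57 mm, inside 250 (x) x 200 (y) mm, floor 5 mm thick. Origin on the bench under its centre. One spent cartridge lies along its +y side; the -y side is free (about 130 mm wide).
- bottle_tray: White tray 250 x 190 x 50 mm with six amber bottles, up to 135 mm high, fixed, on the other side of the manifold from the box. Origin on the bench under its centre.
- bottle_l_c (a point): Loose amber bottle, 60 mm diameter, 140 mm high, upright beyond the manifold on the robot's left: its centre, 70 mm above the bench. To be left standing.
- bottle_r_c (a point): Loose amber bottle, 60 mm diameter, 140 mm high, upright beyond the manifold on the robot's right: its centre, 70 mm above the bench. To be left standing.
Mind the look-alikes: they are no part of the job. What is shaped like the part that bears spent_c but green or red is not meant.

How it is judged:
By the outcome, as a careful person would: the job done as asked, in the order asked, and still so for the second after the job is handed in, with the robot touching nothing.
It also fails if it takes over 54 s, if anything falls off the work surface, if the arm or the gripper's body presses on something with over 40 N, if the wrist force passes 120 N, or if a joint passes its speed limit or range.

## Working session

There is one attempt and no reset: what is moved stays moved. The work goes in short steps, Python scripts to look and compute and a shell command to move; the robot and the scene stay as the last step left them, time stands still between calls to the robot, and variables do not carry over. Pictures are saved under pics/ and viewed, at most 10 in all, crops included, and the job is handed in when it is done.

```bash
mkdir -p pics; ls; cat > h.py <<'E'
import numpy as np, cv2
from workcell import ctrl
from scipy.spatial.transform import Rotation as R
def snap(n,f):
    c=ctrl.camera(n); np.savez('pics/'+f+'.npz',**c); cv2.imwrite('pics/'+f+'.png',c['image'][...,::-1]); return c
def P(c,u,v,d=None):
    K=c['camera_matrix']; 
    if d is None:
        w=c['depth'][v-1:v+2,u-1:u+2]; d=np.median(w[w>0])
    p=np.array([(u-K[0,2])/K[0,0]*d,(v-K[1,2])/K[1,1]*d,d,1]); return (c['world_from_camera']@p)[:3]
def cloud(c):
    K=c['camera_matrix']; d=c['depth']; v,u=np.indices(d.shape)
    p=np.stack([(u-K[0,2])/K[0,0]*d,(v-K[1,2])/K[1,1]*d,d,np.ones_like(d)],-1); return (p@c['world_from_camera'].T)[...,:3]
E
python3 - <<'E'
from h import *
a=snap('scene','s1'); b=snap('top','t1'); 
print(ctrl.sense())
for c in (a,b): print(c['world_from_camera'].round(3), c['camera_matrix'].round(1))
E
```

```text
pics
{'t': 0.1, 'q': array([ 1.22291608e+00,  2.21158157e-01,  1.52753116e+00,  1.17173412e-05,
        1.39470536e+00, -1.26100528e-01]), 'dq': array([-0.00015982, -0.00343941, -0.00419464, -0.00051559, -0.00049431,
       -0.00106663]), 'joint_torque': array([ 1.83830787e-03, -4.95949638e+01, -3.88521230e+01,  7.02388608e-02,
        5.14700089e-02, -5.39510802e-05]), 'tcp_pos': array([0.13739436, 0.60945262, 0.40372137]), 'tool_rot': array([-3.13980638e+00, -2.38075947e-04,  2.91981066e+00]), 'ft_force': array([ 0.7290794 , -0.11559645,  0.28003556]), 'torque': array([-0.02412307, -0.03120149, -0.06068182]), 'gripper_force': 0.0, 'finger_gap': 1.0016320925773607}
[[ 0.531  0.51  -0.676  1.377]
 [ 0.847 -0.336  0.411 -0.413]
 [-0.018 -0.791 -0.611  0.951]
 [ 0.     0.     0.     1.   ]] [[463.2   0.  276.2]
 [  0.  463.2 205.9]
 [  0.    0.    1. ]]
[[ 0.003 -0.997  0.074  0.385]
 [-1.    -0.004 -0.007  0.11 ]
 [ 0.007 -0.074 -0.997  1.625]
 [ 0.     0.     0.     1.   ]] [[443.8   0.  278.5]
 [  0.  443.8 207.6]
 [  0.    0.    1. ]]
```

View pics/s1.png

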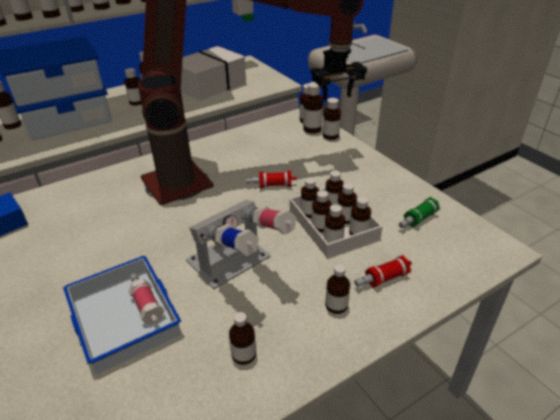

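View pics/t1.png

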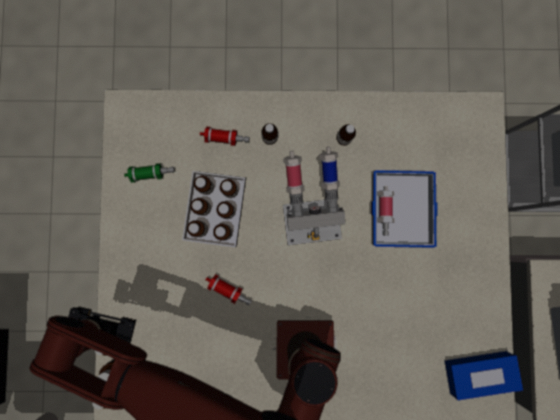

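The scene shows the pink cartridge at (274,219) and the blue one at (235,238). In the top view pink is at (293,175), left, so it is on coupling a; blue is at (331,170). The box is at (404,208), with the old cartridge at (386,207). Next I'll fit the cylinders.

```bash
cat > m.py <<'E'
from h import *
from scipy.optimize import least_squares
S={n:dict(np.load(f'pics/{n}.npz')) for n in('s1','t1')}
def seg(n,lo,hi,x,y,z):
    c=S[n]; w=cloud(c); h=cv2.cvtColor(c['image'],cv2.COLOR_RGB2HSV)
    m=cv2.inRange(h,lo,hi)>0
    for i,r in enumerate((x,y,z)): m&=(w[...,i]>r[0])&(w[...,i]<r[1])
    m&=c['depth']>0
    return w[m]
c=S['t1']
for nm,u,v in(('pink',293,175),('blue',331,170),('old',386,207),('boxc',410,208),('bl',269,130),('br',346,131),('block',315,215),('tray',215,210)): print(nm,P(c,u,v).round(3))
for nm,lo,hi in(('pink',(160,90,60),(180,255,255)),('blue',(110,120,40),(130,255,255))):
  for n in S:
    p=seg(n,lo,hi,(.3,.75),(-.15,.25),(.1,.35)); print(nm,n,len(p),np.median(p,0).round(3),p.min(0).round(3),p.max(0).round(3))
  pts=np.vstack([seg(n,lo,hi,(.3,.75),(-.15,.25),(.13,.35)) for n in S])
  def f(q,k=24e-3):
    y,z,yaw,pit=q; a=np.array([np.cos(yaw)*np.cos(pit),np.sin(yaw)*np.cos(pit),np.sin(pit)])
    o=np.array([pts[:,0].mean(),y,z]); d=pts-o; return np.linalg.norm(d-np.outer(d@a,a),axis=1)-k
  s=least_squares(f,[pts[:,1].mean(),pts[:,2].mean()-.02,0,.436],loss='soft_l1',f_scale=.002)
  y,z,yaw,pit=s.x; a=np.array([np.cos(yaw)*np.cos(pit),np.sin(yaw)*np.cos(pit),np.sin(pit)]); o=np.array([pts[:,0].mean(),y,z]); t=(pts-o)@a
  print('o',o.round(4),'yaw,pit',np.degrees([yaw,pit]).round(2),'t',np.percentile(t,[1,5,50,95,99]).round(3),'mid',(o+a*(np.percentile(t,1)+np.percentile(t,99))/2).round(4),np.abs(s.fun).mean())
for n in S:
  p=seg(n,(160,90,60),(180,255,255),(.3,.65),(-.35,-.1),(.01,.08)); print('old',n,np.median(p,0).round(3),p.min(0).round(3),p.max(0).round(3))
# box rim
p=seg('t1',(100,120,40),(130,255,255),(.2,.7),(-.45,-.03),(.03,.08)); print('rim',len(p),cv2.minAreaRect((p[:,:2]*1000).astype(np.float32)),p[:,2].mean())
i=S['t1']['image'][140:255,250:450]; cv2.imwrite('pics/t1c.png',cv2.resize(i,None,fx=4,fy=4,interpolation=cv2.INTER_CUBIC)[...,::-1])
E
python3 m.py
```

```text
pink [0.592 0.055 0.235]
blue [ 0.609 -0.065  0.235]
old [ 0.506 -0.283  0.053]
boxc [ 0.507 -0.383  0.005]
bl [0.761 0.133 0.14 ]
br [ 0.761 -0.131  0.128]
block [ 0.47  -0.019  0.174]
tray [0.497 0.331 0.005]
pink s1 237 [0.597 0.032 0.223] [0.564 0.024 0.189] [0.629 0.055 0.245]
pink t1 271 [0.591 0.052 0.23 ] [0.559 0.028 0.201] [0.624 0.074 0.252]
o [0.5936 0.0516 0.2092] yaw,pit [ 7.24 24.61] t [-0.026 -0.023  0.006  0.036  0.039] mid [0.5995 0.0524 0.2119] 0.0014253321334616346
blue s1 215 [ 0.611 -0.082  0.224] [ 0.582 -0.09   0.194] [ 0.639 -0.06   0.246]
blue t1 256 [ 0.604 -0.06   0.231] [ 0.575 -0.084  0.208] [ 0.634 -0.04   0.249]
o [ 0.6072 -0.0637  0.2087] yaw,pit [ 7.2  24.41] t [-0.024 -0.021  0.007  0.034  0.037] mid [ 0.6133 -0.0629  0.2115] 0.0013894790653577584
old s1 [ 0.512 -0.292  0.051] [ 0.475 -0.312  0.031] [ 0.545 -0.267  0.059]
old t1 [ 0.51  -0.28   0.051] [ 0.477 -0.305  0.031] [ 0.543 -0.264  0.063]
rim 482 ((502.1064453125, -340.6717224121094), (268.25848388671875, 218.16233825683594), 0.17869997024536133) 0.05571266457748707
```

View pics/t1c.png

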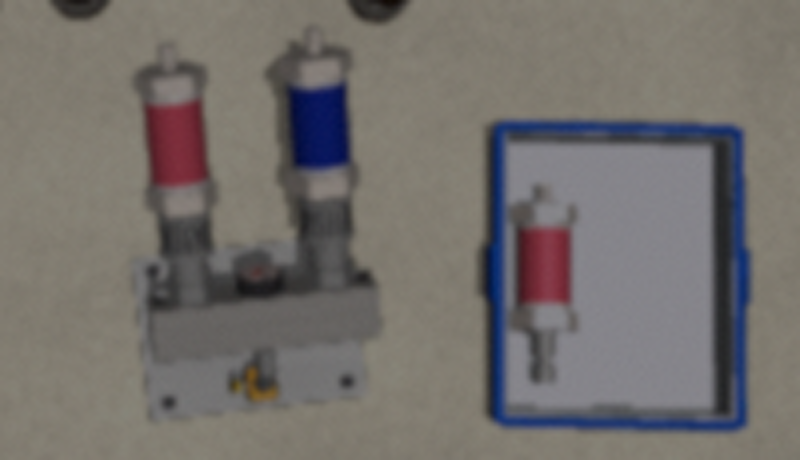

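```bash
cat > g.py <<'E'
from h import *
yaw=np.radians(7.1); el=np.radians(25)
ax=np.array([np.cos(el)*np.cos(yaw),np.cos(el)*np.sin(yaw),np.sin(el)])
ay=np.array([-np.sin(yaw),np.cos(yaw),0]); az=np.cross(ax,ay)
RT=np.c_[-ax,ay,-az]          # tool axes for grips on the coupling
C=np.array([.5995,.0522,.2125]) # spent_c
def go(g,Rt=RT):              # g: grasp point wanted; prints jog numbers
    s=ctrl.sense(); R0=R.from_euler('xyz',s['tool_rot']); t=np.array(g)-.164*Rt[:,2]
    print('t',s['t'],'trans',R0.inv().apply(t-s['tcp_pos']).round(4),'rot',(R0.inv()*R.from_matrix(Rt)).as_rotvec().round(4),'F',np.round(s['ft_force'],1),'grasp at',(np.array(s['tcp_pos'])+.164*R0.as_matrix()[:,2]).round(4),'gap',round(s['finger_gap']*87,1),s['gripper_force'],'q',s['q'].round(2))
E
python3 -c "
from g import *
go(C-.08*ax+.1*az)"
```

```text
t 0.1 trans [-0.4002 -0.5044 -0.0134] rot [-0.0771 -0.4325 -0.3398] F [ 0.7 -0.1  0.3] grasp at [0.1373 0.6092 0.2397] gap 87.1 0.0 q [ 1.22  0.22  1.53  0.    1.39 -0.13]
```

```bash
python3 -m jog '{"translation":[[-0.2,-0.25,-0.03],[-0.2,-0.25,-0.03],[-0.2,-0.25,-0.03],[-0.2,-0.25,-0.03],[-0.2,-0.25,-0.03],[-0.4,-0.504,-0.013],[-0.4,-0.504,-0.013],[-0.4,-0.504,-0.013],[-0.4,-0.504,-0.013],[-0.4,-0.504,-0.013],[-0.4,-0.504,-0.013],[-0.4,-0.504,-0.013]],"rotation":[[0,0,0],[0,0,0],[0,0,0],[0,0,-0.1],[0,0,-0.1],[-0.077,-0.4325,-0.34],[-0.077,-0.4325,-0.34],[-0.077,-0.4325,-0.34],[-0.077,-0.4325,-0.34],[-0.077,-0.4325,-0.34],[-0.077,-0.4325,-0.34],[-0.077,-0.4325,-0.34]],"grip":[0.2,0.2,0.2,0.2,0.2,0.2,0.2,0.2,0.2,0.2,0.2,0.2]}' 60
python3 - <<'E'
from g import *
go(C-.08*ax+.1*az); go(C-.08*ax)
c=snap('wrist','w1')
print(c['world_from_camera'].round(3))
E
```

```text
t: 1.6
tcp_pos: [0.417, 0.0285, 0.4171]
tool_rot: [3.139, 0.436, -3.022]
ft_force: [0.1, -0.8, -0.3]
finger_gap: 0.801
gripper_force: 0.0
t 1.6 trans [-0.0003  0.0009 -0.0008] rot [ 0.0001 -0.0007 -0.0043] F [ 0.1 -0.8 -0.3] grasp at [0.4856 0.0371 0.2684] gap 69.7 0.0 q [-0.17 -0.5   2.18  0.14  1.05 -1.9 ]
t 1.6 trans [-0.0004  0.0009  0.0992] rot [ 0.0001 -0.0007 -0.0043] F [ 0.1 -0.8 -0.3] grasp at [0.4856 0.0371 0.2684] gap 69.7 0.0 q [-0.17 -0.5   2.18  0.14  1.05 -1.9 ]
[[-0.12   0.738  0.664  0.352]
 [ 0.993  0.088  0.082  0.021]
 [ 0.002  0.669 -0.743  0.366]
 [ 0.     0.     0.     1.   ]]
```

View pics/w1.png

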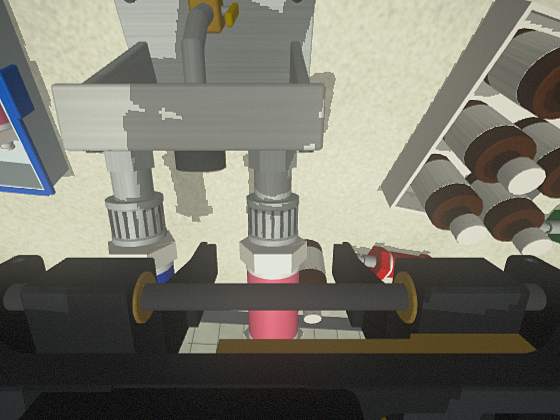

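The wrist view shows pink coupling a's sleeve at about (272,218), between the hexagon cap at (272,255) and the collar at (272,180). The blue cartridge's sleeve is at (136,220). I'll check both against depth.

```bash
python3 - <<'E'
from g import *
c=dict(np.load('pics/w1.npz'))
w=cloud(c)
for (u0,u1,v0,v1) in((250,297,165,265),(110,165,165,250)):
  for v in range(v0,v1,5):
    q=w[v,u0:u1]-(C-.08*ax); l=np.c_[q@ax,q@ay,q@az]; l=l[(l[:,2]>-.02)&(l[:,2]<.04)]
    if len(l): print(v,'x',np.median(l[:,0]).round(4),'y',((l[:,1].min()+l[:,1].max())/2).round(4),'wid',np.ptp(l[:,1]).round(4),'ztop',np.percentile(l[:,2],95).round(4))
E
```

```text
165 x -0.0471 y -0.0015 wid 0.0373 ztop 0.0204
170 x -0.0434 y -0.002 wid 0.0298 ztop 0.0204
175 x -0.039 y -0.0021 wid 0.0299 ztop 0.0189
180 x -0.035 y -0.002 wid 0.0302 ztop 0.0188
185 x -0.0309 y -0.0021 wid 0.0304 ztop 0.0182
190 x -0.027 y -0.0026 wid 0.0296 ztop 0.0188
195 x -0.0226 y -0.0019 wid 0.0393 ztop 0.0185
200 x -0.0187 y -0.0018 wid 0.037 ztop 0.0187
205 x -0.0167 y -0.0016 wid 0.037 ztop 0.0251
210 x -0.012 y -0.0016 wid 0.0378 ztop 0.0249
215 x -0.0077 y -0.0016 wid 0.038 ztop 0.0242
220 x -0.0037 y -0.0017 wid 0.0382 ztop 0.0238
225 x 0.0006 y -0.0017 wid 0.0385 ztop 0.0237
230 x 0.0049 y -0.0017 wid 0.0388 ztop 0.0238
235 x 0.0092 y -0.0019 wid 0.0387 ztop 0.0237
240 x 0.0131 y -0.0018 wid 0.0387 ztop 0.025
245 x 0.0174 y -0.002 wid 0.0394 ztop 0.0249
250 x 0.0225 y -0.0019 wid 0.038 ztop 0.0219
255 x 0.0237 y -0.0019 wid 0.038 ztop 0.0289
260 x 0.0283 y -0.0019 wid 0.0383 ztop 0.0287
165 x -0.0476 y -0.1119 wid 0.0267 ztop 0.0206
170 x -0.0438 y -0.1139 wid 0.023 ztop 0.0208
175 x -0.0395 y -0.1165 wid 0.0278 ztop 0.0186
180 x -0.0354 y -0.1165 wid 0.0279 ztop 0.0187
185 x -0.0315 y -0.1163 wid 0.0279 ztop 0.0183
190 x -0.0274 y -0.1157 wid 0.0264 ztop 0.0182
195 x -0.023 y -0.1179 wid 0.0427 ztop 0.0183
200 x -0.0189 y -0.1145 wid 0.0372 ztop 0.0185
205 x -0.0169 y -0.113 wid 0.0317 ztop 0.0253
210 x -0.0123 y -0.1144 wid 0.0347 ztop 0.0253
215 x -0.0082 y -0.1141 wid 0.0346 ztop 0.0242
220 x -0.0039 y -0.1161 wid 0.0384 ztop 0.0238
225 x 0.0005 y -0.1167 wid 0.0391 ztop 0.0237
230 x 0.0046 y -0.1168 wid 0.0391 ztop 0.0238
235 x 0.0089 y -0.1167 wid 0.0414 ztop 0.0239
240 x 0.0127 y -0.1166 wid 0.036 ztop 0.0241
245 x 0.0173 y -0.1185 wid 0.0459 ztop 0.0249
```

```bash
sed -i 's/^C=.*/C=np.array([.5995,.0522,.2125])-.0018*ay+.002*az/' g.py
python3 -m jog '{"translation":[[0,-0.001,0.05],[0,-0.001,0.09],[0,-0.001,0.097],[0,-0.001,0.097],[0,-0.001,0.097],[0,-0.001,0.097],[0,-0.001,0.097],[0,-0.001,0.097],[0,-0.001,0.097]],"rotation":[[0,0,-0.004],[0,0,-0.004],[0,0,-0.004],[0,0,-0.004],[0,0,-0.004],[0,0,-0.004],[0,0,-0.004],[0,0,-0.004],[0,0,-0.004]],"grip":[0.2,0.2,0.2,0.2,0.6,0.6,0.6,0.6,0.6]}' 60
python3 -c "
from g import *
go(C-.08*ax)"
```

```text
t: 2.78
tcp_pos: [0.4581, 0.0327, 0.3307]
tool_rot: [-3.137, 0.439, -3.013]
ft_force: [-1.3, -10.6, 1.6]
finger_gap: 0.475
gripper_force: 60.0
t 2.775 trans [0.0006 0.0001 0.0015] rot [-0.003   0.0023  0.0041] F [ -1.3 -10.6   1.6] grasp at [0.5272 0.0408 0.1822] gap 41.3 60.00474750995636 q [-0.14 -0.29  2.19  0.15  0.81 -1.92]
```

```bash
python3 -m jog '{"translation":[[0.003,-0.001,0],[0.005,-0.001,0],[0.007,-0.001,0],[0.009,-0.001,0],[0.01,-0.001,0],[0.01,-0.001,0]],"rotation":[[0,0,0],[0,0,0],[0,0,0],[0,0,0],[0,0,0],[0,0,0]],"grip":[0.6,0.6,0.6,0.6,0.6,0.6]}' 60
python3 - <<'E'
from g import *
go(C-.09*ax)
c=snap('scene','s2'); h=cv2.cvtColor(c['image'],cv2.COLOR_RGB2HSV); w=cloud(c)
for c2,f in((dict(np.load('pics/s1.npz')),'before'),(c,'after')):
  h=cv2.cvtColor(c2['image'],cv2.COLOR_RGB2HSV); l=(cloud(c2)-C); m=(cv2.inRange(h,(160,90,60),(180,255,255))>0)&(np.abs(l).max(-1)<.09)
  t=(l@ax)[m]; print(f,m.sum(),np.percentile(t,[2,50,98]).round(4))
cv2.imwrite('pics/s2c.png',cv2.resize(c['image'][150:300,170:370],None,fx=4,fy=4,interpolation=cv2.INTER_CUBIC)[...,::-1])
E
```

```text
t: 3.52
tcp_pos: [0.4505, 0.0313, 0.3272]
tool_rot: [-3.139, 0.444, -3.015]
ft_force: [14.1, -1.7, -7.5]
finger_gap: 0.467
gripper_force: 60.0
t 3.525 trans [0.0021 0.0005 0.0016] rot [-0.0015  0.0081  0.0028] F [14.1 -1.7 -7.5] grasp at [0.5205 0.0398 0.1792] gap 40.7 59.99503433704376 q [-0.15 -0.31  2.22  0.16  0.81 -1.93]
before 237 [-0.0309 -0.0014  0.0305]
after 248 [-0.0215  0.0102  0.0416]
```

View pics/s2c.png

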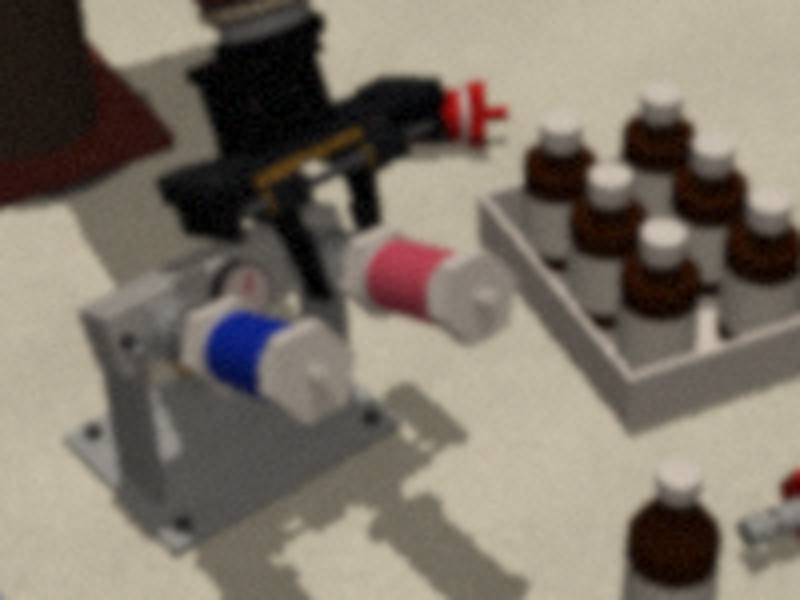

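The lock has let go: the pink cartridge, at about (405,275) in the crop, has moved out by around 10.5 mm. Next I'll open the gripper and slide out along the axis to the tube.

```bash
python3 -m jog '{"translation":[[0,0,0],[0,0,0],[0,0,0],[0,0,0]],"rotation":[[0,0,0],[0,0,0],[0,0,0],[0,0,0]],"grip":[0,0,0,0]}' 40
python3 -c "
from g import *
go(C+.0105*ax)"
```

```text
t: 4.08
tcp_pos: [0.4487, 0.0321, 0.3255]
tool_rot: [-3.141, 0.437, -3.014]
ft_force: [0.4, 0.7, 0.0]
finger_gap: 0.839
gripper_force: 0.0
t 4.075 trans [-0.1006 -0.0009  0.0007] rot [0.0015 0.0005 0.0036] F [0.4 0.7 0. ] grasp at [0.5175 0.041  0.1769] gap 73.0 0.0 q [-0.15 -0.31  2.22  0.16  0.81 -1.93]
```

```bash
python3 -m jog '{"translation":[[0,-0.001,0],[-0.03,-0.001,0],[-0.06,-0.001,0],[-0.09,-0.001,0],[-0.1,-0.001,0],[-0.1,-0.001,0],[-0.1,-0.001,0]],"rotation":[[0,0,0.003],[0,0,0.003],[0,0,0.003],[0,0,0.003],[0,0,0.003],[0,0,0.003],[0,0,0.003]],"grip":[0,0,0,0,0,0,0.1]}' 30
python3 - <<'E'
from g import *
go(C+.0105*ax)
c=ctrl.camera('wrist'); np.savez('pics/w2.npz',**c); w=cloud(c)
h=cv2.cvtColor(c['image'],cv2.COLOR_RGB2HSV); l=w-C; l=np.stack([l@ax,l@ay,l@az],-1)
m=(cv2.inRange(h,(160,60,60),(180,255,255))>0)&(np.abs(l).max(-1)<.1)
print(m.sum(),np.percentile(l[m],[1,50,99],axis=0).round(4))
E
```

```text
t: 4.95
tcp_pos: [0.5378, 0.0426, 0.3669]
tool_rot: [3.14, 0.435, -3.017]
ft_force: [-0.2, 0.3, -0.3]
finger_gap: 0.957
gripper_force: 0.0
t 4.95 trans [-0.0018  0.0001  0.0003] rot [ 0.0018 -0.0012  0.0004] F [-0.2  0.3 -0.3] grasp at [0.6064 0.0515 0.2182] gap 83.2 0.0 q [-0.1  -0.11  1.97  0.12  0.86 -1.85]
6793 [[-0.0228 -0.023   0.0041]
 [-0.0029 -0.0007  0.0181]
 [ 0.0419  0.0214  0.0695]]
```

```bash
python3 -m jog '{"translation":[[0,0,0],[0,0,0],[0,0,0],[0,0,0],[0,0,0]],"rotation":[[0,0,0],[0,0,0],[0,0,0],[0,0,0],[0,0,0]],"grip":[0.5,0.55,0.55,0.55,0.55]}' 45
python3 -c "
from g import *
go(C+.0105*ax)"
```

```text
t: 5.62
tcp_pos: [0.5388, 0.0425, 0.3681]
tool_rot: [3.141, 0.437, -3.017]
ft_force: [0.0, -1.3, 0.5]
finger_gap: 0.541
gripper_force: 45.0
t 5.625 trans [-0.0004  0.0003  0.0009] rot [0.001  0.0009 0.0007] F [ 0.  -1.3  0.5] grasp at [0.6077 0.0513 0.2195] gap 47.1 45.00153422355652 q [-0.1  -0.11  1.97  0.12  0.86 -1.85]
```

```bash
python3 -m jog '{"translation":[[-0.005,0,0],[-0.01,0,0],[-0.015,0,0],[-0.02,0,0],[-0.027,0,0],[-0.034,0,0],[-0.041,0,0],[-0.05,0,0],[-0.06,0,0],[-0.07,0,0],[-0.08,0,0],[-0.08,0,0]],"rotation":[[0,0,0],[0,0,0],[0,0,0],[0,0,0],[0,0,0],[0,0,0],[0,0,0],[0,0,0],[0,0,0],[0,0,0],[0,0,0],[0,0,0]],"grip":[0.6,0.6,0.6,0.6,0.6,0.6,0.6,0.6,0.6,0.6,0.6,0.6]}' 45
python3 - <<'E'
from g import *
go(C+.09*ax)
c=snap('wrist','w3')
E
```

```text
t: 7.12
tcp_pos: [0.6115, 0.0517, 0.4024]
tool_rot: [3.141, 0.438, -3.017]
ft_force: [-0.2, 0.3, -2.2]
finger_gap: 0.542
gripper_force: 45.0
t 7.125 trans [0.001  0.0002 0.0011] rot [0.0012 0.0018 0.0007] F [-0.2  0.3 -2.2] grasp at [0.6805 0.0605 0.2539] gap 47.2 44.99471426010132 q [-0.07  0.04  1.75  0.1   0.91 -1.81]
```

View pics/w3.png

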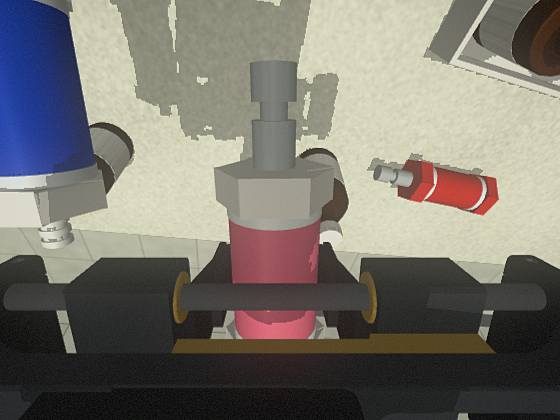

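The cartridge is fully out and straight in the grip, with its nipple visible at (273,110). The cap lies flat-down, with its corners to the sides.

```bash
cat >> g.py <<'E'
b=np.radians(.2)
RB=np.c_[[-np.cos(b),-np.sin(b),0],[-np.sin(b),np.cos(b),0],[0,0,-1]]
E
python3 - <<'E'
from g import *
go([.68,.03,.36]); go([.6,-.1,.38],RB); go([.514,-.378,.30],RB); go([.514,-.378,.15],RB)
d=dict(np.load('pics/w3.npz')); w=cloud(d); l=w-C; l=np.stack([l@ax,l@ay,l@az],-1)
# sleeve a edges from wrist/top view
c=ctrl.camera('top'); np.savez('pics/t2.npz',**c)
w=cloud(c); q=w-np.array([.514,-.283,.031]); m=(np.abs(q)<[.12,.045,.045]).all(-1)&(w[...,2]>.02); print('old y range',np.percentile(w[m],[1,99],axis=0).round(3))
E
```

```text
t 7.175 trans [-0.042  -0.0299 -0.0982] rot [0.0014 0.0007 0.0006] F [-0.7 -0.8 -3.6] grasp at [0.6798 0.0605 0.2533] gap 47.2 44.99482333660126 q [-0.07  0.04  1.76  0.1   0.92 -1.81]
t 7.175 trans [-0.0332 -0.149  -0.1415] rot [0.0275 0.4365 0.1194] F [-0.7 -0.8 -3.6] grasp at [0.6798 0.0605 0.2533] gap 47.2 44.99482333660126 q [-0.07  0.04  1.76  0.1   0.92 -1.81]
t 7.175 trans [ 0.1093 -0.4142 -0.12  ] rot [0.0275 0.4365 0.1194] F [-0.7 -0.8 -3.6] grasp at [0.6798 0.0605 0.2533] gap 47.2 44.99482333660126 q [-0.07  0.04  1.76  0.1   0.92 -1.81]
t 7.175 trans [ 0.1728 -0.4143  0.0158] rot [0.0275 0.4365 0.1194] F [-0.7 -0.8 -3.6] grasp at [0.6798 0.0605 0.2533] gap 47.2 44.99482333660126 q [-0.07  0.04  1.76  0.1   0.92 -1.81]
old y range [[ 0.406 -0.318  0.026]
 [ 0.632 -0.238  0.062]]
```

```bash
python3 -m jog '{"translation":[[-0.02,0,-0.03],[-0.035,0,-0.06],[-0.042,0,-0.1],[-0.04,-0.03,-0.13],[-0.036,-0.07,-0.14],[-0.034,-0.11,-0.14],[-0.033,-0.149,-0.14],[-0.01,-0.19,-0.14],[0.02,-0.24,-0.135],[0.05,-0.29,-0.13],[0.08,-0.34,-0.125],[0.1,-0.38,-0.12]],"rotation":[[0,0,0],[0,0,0],[0,0.05,0.01],[0.005,0.15,0.03],[0.012,0.25,0.06],[0.02,0.35,0.09],[0.0275,0.4365,0.119],[0.0275,0.4365,0.119],[0.0275,0.4365,0.119],[0.0275,0.4365,0.119],[0.0275,0.4365,0.119],[0.0275,0.4365,0.119]],"grip":[0.6,0.6,0.6,0.6,0.6,0.6,0.6,0.6,0.6,0.6,0.6,0.6]}' 45
python3 - <<'E'
from g import *
go([.514,-.378,.15],RB)
E
```

```text
t: 8.72
tcp_pos: [0.5164, -0.345, 0.4668]
tool_rot: [3.141, -0.0, -3.139]
ft_force: [-0.2, 0.8, -3.2]
finger_gap: 0.543
gripper_force: 45.0
t 8.725 trans [ 0.0025 -0.0331  0.1528] rot [ 0.0002 -0.0003 -0.001 ] F [-0.2  0.8 -3.2] grasp at [ 0.5164 -0.3449  0.3028] gap 47.2 44.99396324157715 q [-0.72  0.18  1.46 -0.    1.5  -2.29]
```

```bash
python3 -m jog '{"translation":[[0.002,-0.033,0.02],[0.002,-0.033,0.06],[0.002,-0.033,0.1],[0.002,-0.033,0.14],[0.002,-0.033,0.17],[0.002,-0.033,0.19],[0.002,-0.033,0.2],[0.002,-0.033,0.2]],"rotation":[[0,0,0],[0,0,0],[0,0,0],[0,0,0],[0,0,0],[0,0,0],[0,0,0],[0,0,0]],"grip":[0.6,0.6,0.6,0.6,0.6,0.6,0.6,0.6]}' 45
python3 - <<'E'
from g import *
go([.514,-.378,.031],RB)
c=snap('scene','s3'); snap('wrist','w4')
a=cv2.resize(c['image'][180:380,30:330],None,fx=2,fy=2); a=a[:400]
b=dict(np.load('pics/w4.npz'))['image']; cv2.imwrite('pics/m4.png',np.hstack([cv2.resize(a,(400,300)),cv2.resize(b,(400,300))])[...,::-1])
E
```

```text
t: 9.72
tcp_pos: [0.516, -0.3761, 0.2678]
tool_rot: [3.141, -0.0, -3.138]
ft_force: [-0.1, -0.3, -1.6]
finger_gap: 0.541
gripper_force: 45.0
t 9.725 trans [ 0.002  -0.0019  0.0728] rot [ 0.0002 -0.0001  0.0003] F [-0.1 -0.3 -1.6] grasp at [ 0.516  -0.3761  0.1038] gap 47.0 44.99317288398743 q [-0.75  0.38  1.6   0.    1.16 -2.33]
```

View pics/m4.png

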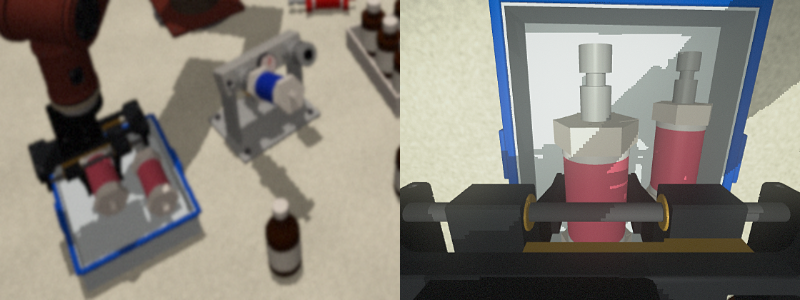

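The cartridge hangs over the free -y side (in the wrist half, held at (597,190) and old at (678,150)), with clearance to both. I'll lower it slowly.

```bash
python3 -m jog '{"translation":[[0,-0.002,0.015],[0,-0.002,0.03],[0,-0.002,0.045],[0,-0.002,0.055],[0,-0.002,0.06],[0,-0.002,0.063],[0,-0.002,0.065],[0,-0.002,0.067],[0,-0.002,0.067]],"rotation":[[0,0,0],[0,0,0],[0,0,0],[0,0,0],[0,0,0],[0,0,0],[0,0,0],[0,0,0],[0,0,0]],"grip":[0.6,0.6,0.6,0.6,0.6,0.6,0.6,0.6,0.6]}' 45
python3 -m jog '{"translation":[[0,0,0.001],[0,0,0.002],[0,0,0.003],[0,0,0.003]],"rotation":[[0,0,0],[0,0,0],[0,0,0],[0,0,0]],"grip":[0.6,0.6,0.6,0.6]}' 45
python3 -c "
from g import *
go([.514,-.378,.031],RB)"
```

```text
t: 10.95
tcp_pos: [0.5162, -0.3785, 0.202]
tool_rot: [-3.141, 0.001, -3.138]
ft_force: [-3.0, 1.5, 4.3]
finger_gap: 0.541
gripper_force: 45.0
t: 11.45
tcp_pos: [0.5162, -0.3787, 0.2009]
tool_rot: [-3.14, 0.0, -3.138]
ft_force: [-8.6, 4.2, 18.1]
finger_gap: 0.542
gripper_force: 45.0
t 11.45 trans [0.0022 0.0007 0.0059] rot [-0.0011  0.0004  0.0004] F [-8.6  4.2 18.1] grasp at [ 0.5162 -0.3788  0.0369] gap 47.2 45.006691217422485 q [-0.76  0.47  1.62 -0.    1.05 -2.33]
```

```bash
python3 - <<'E'
from g import *
print(ctrl.sense()['torque'])
c=snap('wrist','w5'); w=cloud(c)
for y0 in(-.3785,-.2835):
 print('--')
 for x in np.arange(.41,.61,.01):
  m=(abs(w[...,0]-x)<.004)&(abs(w[...,1]-y0)<.045)&(w[...,2]>.012)&(w[...,2]<.09)
  if m.sum()>10:
    q=w[m]; print(x.round(3),m.sum(),'ztop',np.percentile(q[:,2],97).round(4),'y',np.percentile(q[:,1],[2,98]).round(4))
E
```

```text
[1.03063229 1.18267124 0.11348932]
--
0.41 289 ztop 0.0435 y [-0.3893 -0.3697]
0.42 877 ztop 0.0435 y [-0.3893 -0.3698]
0.43 605 ztop 0.043 y [-0.3884 -0.3706]
0.44 773 ztop 0.0434 y [-0.3892 -0.3693]
0.45 716 ztop 0.0435 y [-0.3893 -0.3696]
0.46 2804 ztop 0.0591 y [-0.4062 -0.3519]
0.47 1977 ztop 0.0592 y [-0.4072 -0.351 ]
0.48 1354 ztop 0.0571 y [-0.4006 -0.3569]
0.49 1396 ztop 0.0567 y [-0.4006 -0.3572]
0.5 1347 ztop 0.0572 y [-0.4015 -0.3552]
0.51 1948 ztop 0.0881 y [-0.4071 -0.3502]
0.52 702 ztop 0.0837 y [-0.4071 -0.3502]
0.53 736 ztop 0.057 y [-0.3962 -0.3609]
0.54 981 ztop 0.0567 y [-0.4    -0.3571]
0.55 215 ztop 0.051 y [-0.4021 -0.3543]
0.56 151 ztop 0.0398 y [-0.4079 -0.3486]
--
0.41 1726 ztop 0.0433 y [-0.2995 -0.2494]
0.42 1741 ztop 0.043 y [-0.2995 -0.2496]
0.43 1557 ztop 0.0428 y [-0.2995 -0.2497]
0.44 1776 ztop 0.0434 y [-0.2998 -0.2499]
0.45 2870 ztop 0.0587 y [-0.3158 -0.2501]
0.46 2990 ztop 0.0592 y [-0.3186 -0.2504]
0.47 2541 ztop 0.0589 y [-0.3175 -0.2504]
0.48 2556 ztop 0.0567 y [-0.3138 -0.2505]
0.49 2622 ztop 0.0568 y [-0.3138 -0.2493]
0.5 1698 ztop 0.0572 y [-0.3141 -0.2479]
0.51 367 ztop 0.0554 y [-0.3142 -0.251 ]
0.52 210 ztop 0.0342 y [-0.2528 -0.2509]
0.53 27 ztop 0.0281 y [-0.2527 -0.2511]
0.54 17 ztop 0.0364 y [-0.2535 -0.2517]
0.55 119 ztop 0.0355 y [-0.2532 -0.2516]
0.56 88 ztop 0.0355 y [-0.2533 -0.2515]
```

View pics/w5.png

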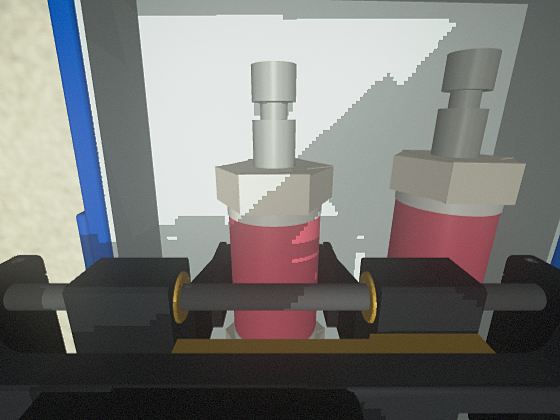

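The held cartridge at (273,270) now matches the old one in height (cap top 59.2 mm on both) and is level, so it is on the floor. I'll ease the pressure, open part-way and lift.

```bash
python3 -m jog '{"translation":[[0,0,-0.001],[0,0,-0.002],[0,0,-0.002],[0,0,-0.002],[0,0,-0.002],[0,0,-0.002],[0,0,-0.002]],"rotation":[[0,0,0],[0,0,0],[0,0,0],[0,0,0],[0,0,0],[0,0,0],[0,0,0]],"grip":[0.6,0.6,0.6,0.27,0.27,0.27,0.27]}' 10
python3 -m jog '{"translation":[[0,0,-0.02],[0,0,-0.05],[0,0,-0.09],[0,0,-0.14],[0,0,-0.19],[0,0,-0.22],[0,0,-0.22]],"rotation":[[0,0,0],[0,0,0],[0,0,0],[0,0,0],[0,0,0],[0,0,0],[0,0,0]],"grip":[0.27,0.27,0.27,0.27,0.27,0.27,0.27]}' 10
python3 - <<'E'
from g import *
a=snap('scene','s6'); b=snap('top','t6')
A=cv2.resize(a['image'][180:380,30:330],(480,320)); B=cv2.resize(b['image'][120:260,170:450],(640,320))[:, 240:]
cv2.imwrite('pics/m6.png',np.hstack([A,B])[...,::-1][:, :800])
E
```

```text
t: 12.38
tcp_pos: [0.5159, -0.3779, 0.1995]
tool_rot: [3.141, -0.0, -3.138]
ft_force: [0.6, -0.2, -0.1]
finger_gap: 0.722
gripper_force: 0.0
t: 13.25
tcp_pos: [0.5164, -0.3784, 0.4255]
tool_rot: [-3.136, 0.006, -3.138]
ft_force: [0.2, 0.2, -0.4]
finger_gap: 0.732
gripper_force: 0.0
```

View pics/m6.png

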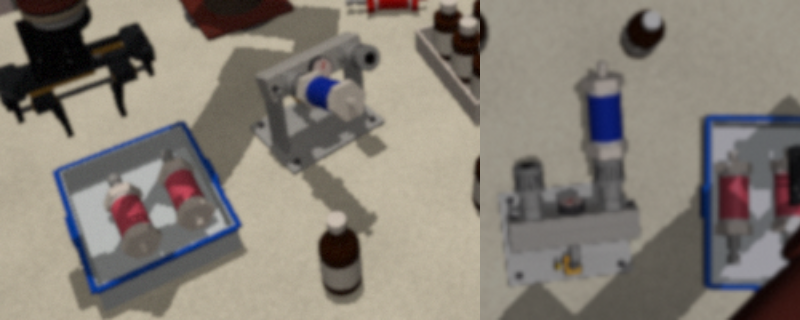

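Both pink cartridges lie side by side in the box at (130,215) and (185,185), the blue one is still plugged in, and the bottles stand. One numeric check that sleeve a is fully forward.

```bash
python3 - <<'E'
from g import *
for n in('t6','s6'):
 w=cloud(dict(np.load(f'pics/{n}.npz')))
 for k,o in(('a',0),('b',-.116)):
  l=w-(C-.08*ax+o*ay); l=np.stack([l@ax,l@ay,l@az],-1)
  print(n,k,[(round(x*1000),len(q)and round(float(np.percentile(q,90))*1000,1)) for x in np.arange(-.036,.03,.004) for q in [l[(abs(l[...,0]-x)<.003)&(abs(l[...,1])<.012)&(abs(l[...,2])<.035)][:,2]]])
E
```

```text
t6 a [(-36, 15.9), (-32, 17.1), (-28, 17.1), (-24, 17.2), (-20, 20.0), (-16, 23.2), (-12, 23.9), (-8, 23.8), (-4, 23.3), (0, 23.3), (4, 23.7), (8, 20.6), (12, 23.1), (16, 21.6), (20, 15.7), (24, 13.8), (28, 0)]
t6 b [(-36, 16.7), (-32, 15.1), (-28, 18.0), (-24, 18.1), (-20, 18.8), (-16, 22.0), (-12, 22.3), (-8, 24.8), (-4, 21.6), (0, 21.5), (4, 20.9), (8, 21.2), (12, 20.7), (16, 22.4), (20, 22.3), (24, 26.6), (28, 26.9)]
s6 a [(-36, 14.8), (-32, 14.2), (-28, 14.2), (-24, 0), (-20, 19.8), (-16, 19.9), (-12, 20.7), (-8, 20.3), (-4, 19.6), (0, 19.5), (4, 19.0), (8, 19.9), (12, 19.6), (16, 17.7), (20, 15.1), (24, 12.1), (28, 9.3)]
s6 b [(-36, 13.1), (-32, 10.7), (-28, 0), (-24, 0), (-20, 20.6), (-16, 20.7), (-12, 19.9), (-8, 20.2), (-4, 20.4), (0, 20.1), (4, 20.2), (8, 19.9), (12, 0), (16, 0), (20, 23.7), (24, 24.0), (28, 24.1)]
```

Sleeve a spans -18 to +18 mm, the same as sleeve b, so it is fully forward.

```bash
python3 -c "
from workcell import ctrl
print(ctrl.hand_in())"
```

```text
the job is handed in; nothing more can be done
None
```

The spent pink cartridge is out of coupling a and lies flat in the box beside the old one. The sleeve is fully forward again, the blue cartridge is still plugged in, the bottles are standing, and I handed the job in at about 13.4 s (no verdict came back).

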